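# Tip a washed heating block into the block heater and seat it

## Task

The aluminium tube block was left standing on its side on the steel ledge of the block heater to drain. Without lifting it off the ledge, push it high on its wells side so that it topples towards the nest and lies wells up, then push it back against the sprung sensor and press its front edge down behind the kerb, so that it lies flat on the hot plate, fully home. Do it gently and leave the things round the heater where they are.

Things in the scene. Friction and masses are not known exactly. Their poses are not given: they have to be found in the camera images.
- heater: Fixed block heater, white, 230 (own x) x 156 (own y) x 86 mm high. Origin: centre of its underside on the bench. Own +x runs from the sloped key panel in front to the rear wall, z up. Front to rear: key panel x -118 to -82; level steel ledge x -82 to -8, top at height 55; nest x -8 to 70.5; rear wall from x 70.5, height 86. No lid
- kerb (a point): Middle of the ledge's rear edge: heater x = -8, y = 0, height 55; axes as the heater's. The ledge ends here in an upright kerb, 5 mm down to the flat hot plate of the nest (plate at height 50)
- nest (a point): Point on the hot plate at the middle of the block's place: heater x = 30.5, y = 0, height 50; axes as the heater's. The nest is 109 mm wide between grey cheeks, which rise to height 63 and lean outwards above height 55 as a lead-in, and 78.5 mm long from the kerb to the rear wall
- block: Loose solid aluminium block, 0.5 to 0.75 kg, 76 x 104 x 46 mm; 24 wells of 11 mm in one 76 x 104 face. Origin: its centre. At the start it stands on the ledge: own z up (76 tall), own y along the 104, own -x = wells side, facing the key panel. Toppled rightly about its far lower edge, own x points down, own z to the rear. Home: flat on the plate, centre 23 above it, front behind the kerb
- block_step (a point): Middle of the step in the block's thumb notch (block x +1, y 0, z -30 mm; axes as the block's). The notch is cut into the side it stands on, open to the wells side: 64 wide, 16 deep. When the block lies, the step is 22 above its underside, 8 from its front face and 8 from the notch's upright wall, which is 24 high and faces the key panel
- push_point (a point): Point in the middle of the wells side, 30 mm above the block's centre (8 below the upper edge) as it stands; axes as the block's. Pushed here to the rear with 2 to 3 N it tips without sliding, and falls over by itself beyond about 0.55 rad; it then lies with its front on the ledge and its rear end on the hot plate
- sensor (a joint): Sprung temperature sensor: steel pin, 11 mm dia., standing 10 mm out of the middle of the rear wall, 22 above the plate. Value in m: 0 out, 0.010 flush. It pushes back with 2.7 N at first, 7 N when flush; with friction, pushing the toppled block back takes 4 to 14 N, more once it meets the wall or is askew. Block home: 0.0075 to 0.010 (2.5 mm play from kerb to wall)
- timer: Small white timer 64 x 66 x 19 mm lying on the bench; origin at the centre of its underside. Leave alone
- petri_dish: Round dish, 92 mm dia., 15 high, lying on the bench; origin at the centre of its underside. Leave alone
- bottle: Reagent bottle, 60 mm dia., 105 high, standing on the bench; origin at the centre of its underside. Leave alone

How it is judged:
On the way, in this order (a step that is already met when the one before it is completed fails the run):
1. the block has toppled towards the nest and lies wells up with its notch to the front (angle between block's own x axis and vertical above 2.95 rad and x of block_step in the frame of heater below 0.01 m), for 0.1 s.
2. the block is home: flat on the plate behind the kerb, sensor pressed in (angle between block's own x axis and vertical above 3.11 rad and z of block in the frame of nest below 0.0245 m and value of joint sensor above 0.0065 m), for 0.2 s.
At the end, for the whole second after the job is handed in: The block lies at rest, wells up and notch to the front, flat on the hot plate (within 0.03 rad and 1.5 mm of height), within 5 mm of the middle of the nest and square to it within 0.07 rad, the sensor pressed in by at least 6.5 mm (all of step 2 and z of block in the frame of nest above 0.0215 m and horizontal distance between block and nest below 0.005 m and x of block_step in the frame of heater below 0.006 m and angle between the y axis of block and the y axis of heater, either way round below 0.07 rad and linear speed of block below 0.02 m/s); the robot touches nothing.
It fails at once if the block was lifted off the heater (z of block in the frame of heater above 0.125 m).
It fails at once if the block fell off the heater (height (world z) of block below 0.06 m).
It fails at once if the block was pushed or pressed with more than 50 N (contact force between any of the fingers, the arm and block above 50 N).
It fails at once if the heater was struck or pressed with more than 25 N (contact force between any of the fingers, the arm and heater above 25 N).
It fails at once if the timer, the dish or the bottle was moved by more than 20 mm (distance of any of timer, petri_dish, bottle from where it was at the start of the episode above 0.02 m).
It also fails if it takes over 58 s, if anything falls off the work surface, if the arm or the gripper's body presses on something with over 40 N, if the wrist force passes 120 N, or if a joint passes its speed limit or range.

## Robot

A 7-joint arm with a two-finger parallel gripper is mounted at the origin on a cart in front of the work surface, level with it; the furniture and walls round the work are solid. World frame = base frame: x ahead of the robot, y to its left, z up, the work surface at z = 0. Lengths are in m, angles in rad, forces in N, time in s.
With the tool pointing down it reaches from about 0.35 to 0.9 m from the base axis. Payload 19.9 kg.
Tool frame: the origin (TCP) lies on the centre line of the jaws, within the pads' length; the fingertips stand 11 mm ahead of it and the grasp point (between the pads) lies 8 mm behind it; z points along the fingers, y is the line along which they close (so a half turn about z gives the same grasp; the last joint's range is limited). The gripper opens to 85 mm and grips with 20 to 120 N. Pads are 22 mm wide; open, the fingers measure 114 mm over their backs; the gripper's body (76 mm by 85 mm) begins 54 mm behind the grasp point. The pads swing forward as they close: fully open they stand 13 mm farther back than shut.
Start: joints at [1.093, 0.417, -0.01, 1.614, 0.005, 1.111, -0.053], TCP at [0.264, -0.567, 0.242] pointing down, gripper open.
Joint ranges: [-2.81, 2.81], [-0.39, 2.02], [-1.27, 1.25], [0.06, 2.57], [-1.19, 4.33], [0.19, 2], [-2.82, 2.82]. Speed limits (rad/s): [1.89, 1.89, 2.39, 2.39, 3.01, 3.01, 3.01].

## Interface

Orientations are given as a unit quaternion [w, x, y, z].
In Python, from cell import robot gives the robot as it stands.
- The arm moves only by the tool jog_arm, never from a script. Its argument "rows" is a list of rows, each a list of 3 entries, a list of its own where there are three numbers: the shift along the world's x, y, z in units of 30 mm (1.0 is 30 mm), then the turn, a rotation vector about the world's x, y, z in units of 5 degrees (1.0 is 5 degrees), then the closure in counts, from 0 (fully open) to 255 (shut). A call has exactly 10 rows; each row is the pose to reach, as a shift and turn from the pose commanded when the call began; what a row does not reach only later rows make up. A row lasts 1/12 s, in which the tool goes at most 41.7 mm and 7.16 degrees, less where a joint would pass 70% of its speed; a pose out of reach is approached as far as the arm can. A call with a gripper value outside its range is refused whole. The fingers move at their own pace and stop on an object; "grip_force" is the grip in N (left out, the last holds). Time passes only in rows, so rows that repeat a pose let the fingers close, or fill a call up. It gives the time, the measured TCP pose, the force, the opening and the grip force at its end, in the units of the state.
- robot.sense(): the state, without advancing time (a new reading comes with each control period).
- robot.snapshot(name): name is "scene" or "top"; returns the picture (400x640x3 uint8, red, green, blue); there is no depth.
- robot.camera_model(name): a dict with "K" (3x3 intrinsics, pixels), "distortion" ([k1, k2, p1, p2, k3] as OpenCV has them; the pictures are not rectified), "position" and "orientation" of the camera in the world. Camera axes: x right, y up, looking along -z (the intrinsics and any distortion apply to the point x, -y, -z); pixel columns grow to the right and rows downward; lengths in m; the calibration is good to about 2 mm. A picture is of the moment at which its call begins. camera_model takes no time and is no camera call.
- robot.job_done(): hands the job in; it is judged then, once.
The state is a dict: "clock": time; "joint_positions": joint angles; "joint_velocities": joint speeds; "tau": joint torques, N m; "ee_pos": TCP position; "tcp_rot": TCP orientation; "ft_force": force on the tool from outside, world axes, zero at the start; "torque": the same for the moment, N m; "grip_width": finger opening in m; "finger_force": force on a finger pad.
Only numpy, scipy, OpenCV 4.12 (cv2) and the standard library are available. Lean on these libraries where they do the work, as an engineer would, in place of code of your own. Each camera call takes 0.05 s, during which the arm holds its last target. There are 200 camera calls.

## Working session

There is one attempt and no reset: what is moved stays moved. The work goes in short steps, Python scripts to look and compute and a tool call to move; the robot and the scene stay as the last step left them, time stands still between calls to the robot, and variables do not carry over. Pictures are saved under pics/ and viewed, at most 10 in all, crops included, and the job is handed in when it is done.

Besides the shell and the picture viewer there is one more tool, called after "Call:" by a JSON object that holds its "name" and its "arguments". jog_arm: Moves the arm, as the interface text tells. Its arguments: {"type":"object","properties":{"rows":{"type":"array"},"grip_force":{"type":"number"}},"required":["rows"]}

```bash
mkdir -p pics; cat > h.py <<'E'
import numpy as np, cv2
from scipy.spatial.transform import Rotation as R
from cell import robot
def ray(name,px):
    m=robot.camera_model(name);K=np.array(m["K"]);d=np.array(m["distortion"])
    u=cv2.undistortPoints(np.array(px,float).reshape(-1,1,2),K,d).reshape(-1,2)
    q=m["orientation"];Rm=R.from_quat([q[1],q[2],q[3],q[0]])
    v=Rm.apply(np.c_[u[:,0],-u[:,1],-np.ones(len(u))])
    return np.array(m["position"]),v
def on_plane(name,px,z):
    p,v=ray(name,px);return p+v*((z-p[2])/v[:,2])[:,None]
E
python3 - <<'E'
from h import *
for n in("scene","top"):
    im=robot.snapshot(n);cv2.imwrite(f"pics/{n}0.png",im[:,:,::-1])
    m=robot.camera_model(n);print(n,m["position"],m["orientation"],np.array(m["K"])[0,0])
print(robot.sense())
E
```

```text
scene [0.0260901  0.8284467  0.52889148] [-0.23446128 -0.13495193  0.51079301  0.81603087] 401.051412030296
top [0.39430095 0.11485079 1.28885285] [ 0.71223043  0.02224287 -0.02744752 -0.70105613] 399.4855851274486
{'clock': 0.1, 'joint_positions': array([ 1.09353235,  0.41792279, -0.01029178,  1.6141269 ,  0.00468681,
        1.11070247, -0.05297532]), 'joint_velocities': array([-0.0003548 , -0.00210044, -0.00027222, -0.00106273,  0.00066376,
        0.00097556,  0.00068583]), 'tau': array([ 2.67313015e-03, -8.65820932e+01,  6.80249948e-01, -4.35641563e+01,
        1.91259856e-02,  4.99488218e-03, -5.91393950e-05]), 'ee_pos': array([ 0.26367318, -0.56631661,  0.24171213]), 'tcp_rot': array([-5.44377066e-04,  9.76355521e-01,  2.16170243e-01, -1.61587335e-04]), 'ft_force': array([-0.02015863, -0.4182743 ,  0.26008744]), 'torque': array([-0.00099253, -0.01778038,  0.01510121]), 'finger_force': 0.0, 'grip_width': 0.08513757078773682}
```

View pics/top0.png

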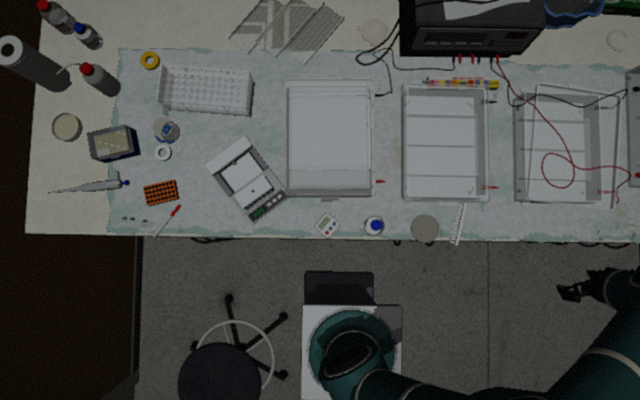

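View pics/scene0.png

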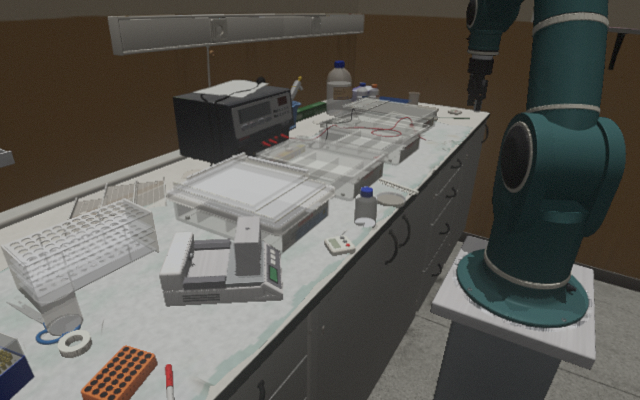

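The top picture shows the heater at about (246,180), key panel at (268,208) and rear wall at (232,150). The scene picture shows it at (220,265) with the block standing at (247,240). The timer is at (326,224) and the bottle at (374,225). I'll enlarge both views.

```bash
python3 - <<'E'
from h import *
a=cv2.imread("pics/top0.png")[130:225,195:295];b=cv2.imread("pics/scene0.png")[205:310,155:295]
a=cv2.resize(a,None,fx=5,fy=5,interpolation=cv2.INTER_CUBIC);b=cv2.resize(b,None,fx=5,fy=5,interpolation=cv2.INTER_CUBIC)
cv2.imwrite("pics/tc.png",a);cv2.imwrite("pics/sc.png",b)
E
```

```text
(no output)
```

View pics/tc.png

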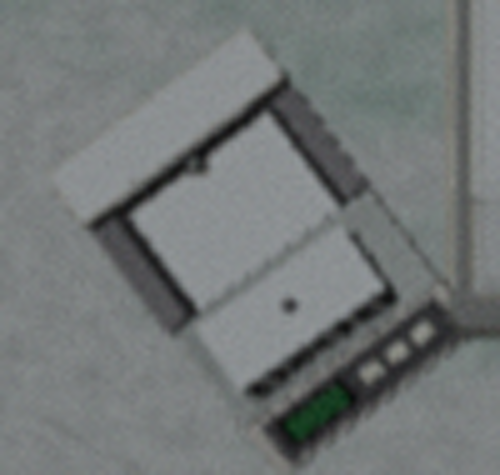

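View pics/sc.png

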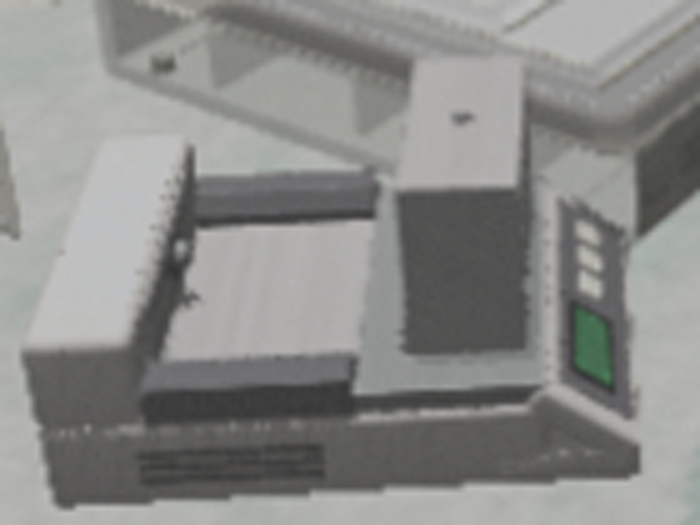

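The top crop shows the rear wall top with corners (247,30), (288,78), (90,225) and (53,175). The block top's corners are (345,222), (395,297), (248,390) and (195,322), with its centre mark at (289,305). The scene crop shows the block top's corners at (415,60), (525,58), (520,190) and (397,190), with the mark at (462,118).

```bash
python3 - <<'E'
from h import *
np.set_printoptions(precision=4,suppress=True)
t=lambda c:(np.array(c,float)+.5)/5-.5+[195,130]
s=lambda c:(np.array(c,float)+.5)/5-.5+[155,205]
w=on_plane("top",t([(247,30),(288,78),(90,225),(53,175)]),.086);print("wall",w[:,:2])
b=on_plane("top",t([(345,222),(395,297),(248,390),(195,322),(289,305)]),.131);print("blk top",b[:,:2],b[:4].mean(0))
b2=on_plane("scene",s([(415,60),(525,58),(520,190),(397,190),(462,118)]),.131);print("blk scene",b2[:,:2],b2[:4].mean(0))
w2=on_plane("scene",s([(103,138),(193,143),(145,350),(22,350)]),.086);print("wall sc",w2[:,:2])
for W in(w,):
  print(np.linalg.norm(W[0]-W[3]),np.linalg.norm(W[0]-W[1]), np.degrees(np.arctan2(*(W[0]-W[3])[[1,0]])),np.degrees(np.arctan2(*(W[1]-W[2])[[1,0]])))
for B in(b,b2):
  print([np.linalg.norm(B[i]-B[(i+1)%4]) for i in range(4)],[np.degrees(np.arctan2(*(B[(i+1)%4]-B[i])[[1,0]])) for i in range(4)])
# key panel front/bottom corner lines & ledge
print("key corner", on_plane("top",t([(298,470),(455,318)]),.03)[:,:2])
print("kerb", on_plane("top",t([(180,333),(368,190)]),.063)[:,:2])
print("timer,bottle",on_plane("top",[(326,224)],.019),on_plane("top",[(374,225)],.105))
E
```

```text
wall [[0.6732 0.3435]
 [0.6438 0.3174]
 [0.5516 0.4353]
 [0.5819 0.4591]]
blk top [[0.5497 0.2741]
 [0.5062 0.2438]
 [0.4507 0.3279]
 [0.4898 0.36  ]
 [0.5006 0.3054]] [0.4991 0.3014 0.131 ]
blk scene [[0.547  0.2781]
 [0.5098 0.2512]
 [0.4454 0.3348]
 [0.4837 0.36  ]
 [0.4987 0.3049]] [0.4965 0.306  0.131 ]
wall sc [[0.6709 0.3455]
 [0.635  0.3268]
 [0.5376 0.442 ]
 [0.5753 0.4672]]
0.1473231083050829 0.03924795818417209 -51.72114274482898 -51.97611803348626
[np.float64(0.05300572889167741), np.float64(0.10080596741712233), np.float64(0.05057201978755526), np.float64(0.10475862797689114)] [np.float64(-145.17109869081835), np.float64(123.45458096957921), np.float64(39.34444905017684), np.float64(-55.076511010821626)]
[np.float64(0.04595588608374896), np.float64(0.10546682698426997), np.float64(0.04591265045587011), np.float64(0.10358245867384136)] [np.float64(-144.23286789075857), np.float64(127.60690179646011), np.float64(33.410282156377285), np.float64(-52.31419399851148)]
key corner [[0.4057 0.3135]
 [0.5033 0.2168]]
kerb [[0.4884 0.3834]
 [0.579  0.2697]]
timer,bottle [[0.4082 0.0874 0.019 ]] [[ 0.4064 -0.0531  0.105 ]]
```

```bash
python3 - <<'E'
from h import *
np.set_printoptions(precision=4,suppress=True)
t=lambda c:(np.array(c,float)+.5)/5-.5+[195,130]
s=lambda c:(np.array(c,float)+.5)/5-.5+[155,205]
def tri(a,b):
    p,v=ray("top",t([a]));q,w=ray("scene",s([b]));v=v[0]/np.linalg.norm(v);w=w[0]/np.linalg.norm(w)
    k=np.linalg.lstsq(np.c_[v,-w],q-p,rcond=None)[0];A=p+k[0]*v;B=q+k[1]*w
    return (A+B)/2,np.linalg.norm(A-B)
P=dict(wrr=((247,30),(103,138)),wrf=((288,78),(193,143)),wlf=((90,225),(145,350)),wlr=((53,175),(22,350)),mark=((289,305),(462,118)),
 b0=((345,222),(415,60)),b1=((395,297),(525,58)),b2=((248,390),(520,190)),b3=((195,322),(397,190)),chL=((180,333),(352,378)),chR=((368,190),(378,172)),sens=((198,165),(185,262)))
for k,(a,b) in P.items(): print(k,*tri(a,b))
E
python3 - <<'E'
import cv2
a=cv2.imread("pics/top0.png")[130:225,195:295];b=cv2.imread("pics/scene0.png")[205:310,155:295]
a=cv2.resize(a[:75,:80],None,fx=9,fy=8,interpolation=cv2.INTER_LANCZOS4)
a=cv2.convertScaleAbs(a,alpha=1.7,beta=-40)
cv2.imwrite("pics/tc2.png",a[:600])
E
```

```text
wrr [0.6735 0.3437 0.0843] 0.00023764405858810647
wrf [0.6452 0.3186 0.0787] 0.0002559581859196309
wlf [0.5506 0.4356 0.0773] 0.005661600005916919
wlr [0.5833 0.4614 0.0792] 0.0009292334281675801
mark [0.4999 0.3049 0.1308] 0.0017325064540176102
b0 [0.5502 0.2745 0.1285] 0.0003167612824356061
b1 [0.5094 0.2462 0.1284] 0.007119499435262106
b2 [0.4508 0.3287 0.1261] 0.0003321943337552215
b3 [0.4881 0.3588 0.1292] 0.004648605196653679
chL [0.4897 0.3854 0.0575] 0.0022720397880030075
chR [0.5802 0.2706 0.0612] 0.00224155960689417
sens [0.5923 0.3747 0.0669] 0.0003386878299205735
```

View pics/tc2.png

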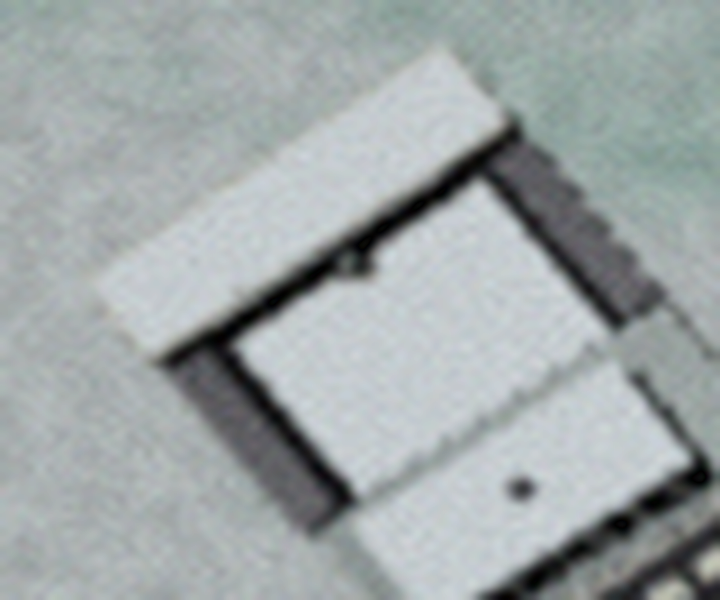

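The enlarged top view shows the mark at about (520,488), the sensor tip at (355,262) and the cheeks' front ends at (325,525) and (640,315).

Triangulated heights agree with the given ones to a few mm:
- **Heater:** origin about (0.5415, 0.333), yaw about 38.5°. Kerb to wall measures 99.6 mm, against 99.25 mm expected.
- **Block:** heater x about -51 mm, y about +3 mm, roughly square.

I'll swing over above everything with the fingers shut.

Call:
{"name": "jog_arm", "arguments": {"rows": [[[0.7,1,0],[0,0,0.3],255],[[1.4,2.2,0],[0,0,0.6],255],[[2.1,3.4,0],[0,0,0.9],255],[[2.8,4.6,0],[0,0,1.2],255],[[3.5,5.8,0],[0,0,1.5],255],[[4.2,7,0],[0,0,1.8],255],[[4.9,8.2,0],[0,0,2.1],255],[[5.6,9.4,0],[0,0,2.4],255],[[6.0,10.6,0],[0,0,2.7],255],[[6.3,11.6,0],[0,0,2.7],255]], "grip_force": 30}}

```text
clock: 0.93
ee_pos: [0.4537, -0.2156, 0.2421]
tcp_rot: [-0.0, 0.944, 0.331, 0.0]
ft_force: [1.3, 0.6, 0.2]
grip_width: 0.0001
finger_force: 0.0
```

Call:
{"name": "jog_arm", "arguments": {"rows": [[[0,1,0],[0,0,0],255],[[0,2.2,0],[0,0,0],255],[[0,3.4,0],[0,0,0],255],[[0,4.6,0],[0,0,0],255],[[0,5.8,0],[0,0,0],255],[[0,7,0],[0,0,0],255],[[0,8.2,0],[0,0,0],255],[[0,9.4,0],[0,0,0],255],[[0,10.6,0],[0,0,0],255],[[0,11.8,0],[0,0,0],255]]}}

```text
clock: 1.77
ee_pos: [0.4523, 0.1371, 0.2423]
tcp_rot: [0.0, 0.944, 0.329, -0.0]
ft_force: [1.6, -0.6, 0.6]
grip_width: -0.0
finger_force: 0.0
```

Call:
{"name": "jog_arm", "arguments": {"rows": [[[0,1,0],[0,0,0],255],[[0,1.8,0],[0,0,0],255],[[0,2.6,0],[0,0,0],255],[[0,3.2,0],[0,0,0],255],[[0,3.8,0],[0,0,0],255],[[0,4.1,0],[0,0,0],255],[[0,4.2,0],[0,0,0],255],[[0,4.2,0],[0,0,0],255],[[0,4.2,0],[0,0,0],255],[[0,4.2,0],[0,0,0],255]]}}

```text
clock: 2.6
ee_pos: [0.4531, 0.2603, 0.2422]
tcp_rot: [0.0, 0.944, 0.329, -0.0]
ft_force: [0.5, 0.1, 1.0]
grip_width: -0.0003
finger_force: 0.0
```

Call:
{"name": "jog_arm", "arguments": {"rows": [[[0,0.1,-0.4],[0,0,0],255],[[0,0.2,-1.0],[0,0,0],255],[[0,0.2,-1.6],[0,0,0],255],[[0,0.2,-2.2],[0,0,0],255],[[0,0.2,-2.8],[0,0,0],255],[[0,0.2,-3.2],[0,0,0],255],[[0,0.2,-3.5],[0,0,0],255],[[0,0.2,-3.7],[0,0,0],255],[[0,0.2,-3.7],[0,0,0],255],[[0,0.2,-3.7],[0,0,0],255]]}}

```text
clock: 3.43
ee_pos: [0.453, 0.2675, 0.1315]
tcp_rot: [-0.0, 0.944, 0.329, 0.0]
ft_force: [-0.2, 0.3, 0.4]
grip_width: -0.0002
finger_force: 0.0
```

```bash
cat > look.py <<'E'
from h import *
import sys
n=sys.argv[1]
s=robot.snapshot("scene")[180:310,155:310,::-1];t=robot.snapshot("top")[130:230,195:300,::-1]
s=cv2.resize(s,None,fx=4,fy=4.6,interpolation=cv2.INTER_CUBIC)[:598]
t=cv2.resize(t,None,fx=4.6,fy=4.6,interpolation=cv2.INTER_CUBIC)
f=sys.argv[2] if len(sys.argv)>2 else "s"
cv2.imwrite(f"pics/{n}.png",s if f=="s" else t)
print(robot.sense()["ft_force"],robot.sense()["ee_pos"])
E
python3 look.py a1
```

```text
[ 1.12691155 -1.30957811 -0.33301358] [0.45318724 0.26764875 0.13198029]
```

View pics/a1.png

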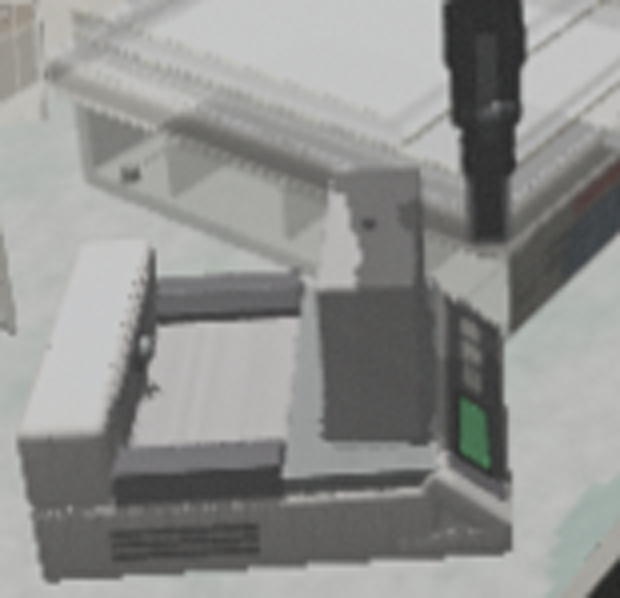

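The fingertip (490,240) is level with the middle of the block's upper front edge (428,230). I'll approach at right angles to the face, slowly.

Call:
{"name": "jog_arm", "arguments": {"rows": [[[0.08,0.06,0],[0,0,0],255],[[0.16,0.12,0],[0,0,0],255],[[0.24,0.19,0],[0,0,0],255],[[0.31,0.25,0],[0,0,0],255],[[0.39,0.31,0],[0,0,0],255],[[0.47,0.37,0],[0,0,0],255],[[0.53,0.42,0],[0,0,0],255],[[0.58,0.46,0],[0,0,0],255],[[0.63,0.5,0],[0,0,0],255],[[0.68,0.54,0],[0,0,0],255]]}}

```text
clock: 4.37
ee_pos: [0.4731, 0.2835, 0.1312]
tcp_rot: [0.0, 0.944, 0.329, -0.0]
ft_force: [-2.9, -3.1, 3.6]
grip_width: 0.0
finger_force: 1.9
```

Call:
{"name": "jog_arm", "arguments": {"rows": [[[0.05,0.04,0],[0,0,0],255],[[0.1,0.08,0],[0,0,0],255],[[0.15,0.12,0],[0,0,0],255],[[0.2,0.16,0],[0,0,0],255],[[0.25,0.2,0],[0,0,0],255],[[0.3,0.24,0],[0,0,0],255],[[0.35,0.28,0],[0,0,0],255],[[0.4,0.32,0],[0,0,0],255],[[0.4,0.32,0],[0,0,0],255],[[0.4,0.32,0],[0,0,0],255]]}}

```text
clock: 5.2
ee_pos: [0.4853, 0.2933, 0.1312]
tcp_rot: [-0.0, 0.944, 0.329, -0.0]
ft_force: [-1.4, -0.6, -0.1]
grip_width: 0.0002
finger_force: 0.6
```

Call:
{"name": "jog_arm", "arguments": {"rows": [[[0.05,0.04,0],[0,0,0],255],[[0.1,0.08,0],[0,0,0],255],[[0.15,0.12,0],[0,0,0],255],[[0.2,0.16,0],[0,0,0],255],[[0.25,0.2,0],[0,0,0],255],[[0.3,0.24,0],[0,0,0],255],[[0.35,0.28,0],[0,0,0],255],[[0.4,0.32,0],[0,0,0],255],[[0.45,0.36,0],[0,0,0],255],[[0.5,0.4,0],[0,0,0],255]]}}

```text
clock: 6.03
ee_pos: [0.5004, 0.3054, 0.1312]
tcp_rot: [-0.0, 0.944, 0.329, -0.0]
ft_force: [0.1, 0.7, 0.1]
grip_width: -0.0002
finger_force: 0.0
```

```bash
python3 look.py a2
```

```text
[0.19265332 0.10866953 0.12431686] [0.50040417 0.30544211 0.13122214]
```

View pics/a2.png

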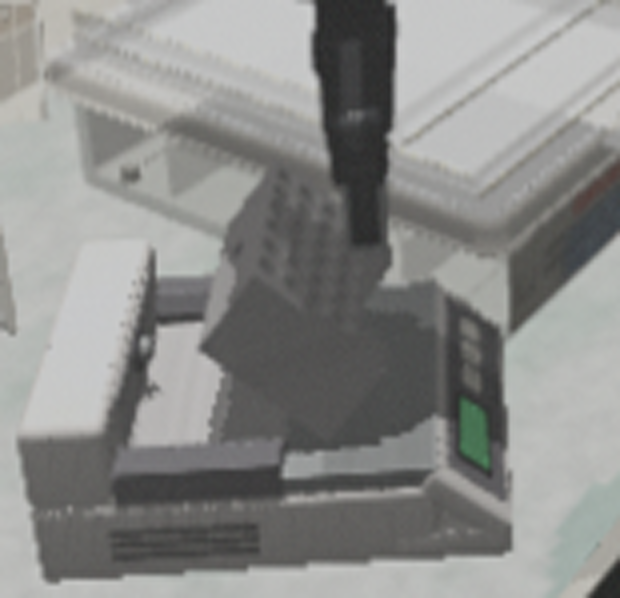

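The block is past balance and falling: its wells face is at (310,240), clear of the fingertip at (365,240). I'll back off a little while it lands, then look from the top.

Call:
{"name": "jog_arm", "arguments": {"rows": [[[-0.1,-0.08,0],[0,0,0],255],[[-0.2,-0.16,0],[0,0,0],255],[[-0.3,-0.24,0],[0,0,0],255],[[-0.5,-0.4,0],[0,0,0],255],[[-0.7,-0.55,0],[0,0,0],255],[[-0.8,-0.64,0],[0,0,0],255],[[-0.8,-0.64,0],[0,0,0],255],[[-0.8,-0.64,0],[0,0,0],255],[[-0.8,-0.64,0],[0,0,0],255],[[-0.8,-0.64,0],[0,0,0],255]]}}

```text
clock: 6.97
ee_pos: [0.4764, 0.2862, 0.1313]
tcp_rot: [-0.0, 0.944, 0.329, 0.0]
ft_force: [0.0, -0.5, 0.0]
grip_width: 0.0004
finger_force: 0.0
```

```bash
python3 look.py a3 s
```

```text
[ 0.54228899 -0.18575945  0.5558819 ] [0.4763457  0.28621053 0.13122039]
```

View pics/a3.png

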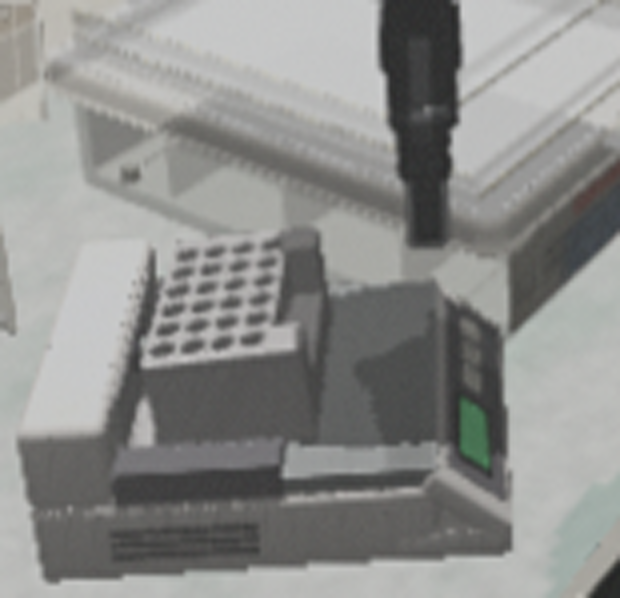

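The block lies wells up with the notch to the front. Its front-left top corner is at (299,352), rear-left at (141,367), rear-right at (178,237) and front-right at about (320,240). I'll work out its pose in heater axes.

```bash
python3 - <<'E'
from h import *
np.set_printoptions(precision=4,suppress=True)
o=np.array([.5415,.333]);c=np.radians(38.5);ex=np.array([np.cos(c),np.sin(c)]);ey=np.array([-ex[1],ex[0]])
for nm,p,z in[("FL",(299,352),.103),("RL",(141,367),.0965),("RR",(178,237),.0965),("FR",(320,237),.103),("notchL",(299,325),.103),("chkF",(283,442),.063),("wallFL",(102,437),.086),("wallFR",(155,243),.086)]:
    w=on_plane("scene",[((p[0]+.5)/4-.5+155,(p[1]+.5)/4.6-.5+180)],z)[0,:2]-o
    print(nm,w@ex,w@ey)
p=robot.sense()["ee_pos"][:2]-o;print("tool",p@ex,p@ey)
E
```

```text
FL -0.017786229011271918 0.05949980490974167
RL 0.05727202791684065 0.05430669006709931
RR 0.05412556647037118 -0.05253938328509847
FR -0.02234312453727038 -0.034660030224290775
notchL -0.016404524552789606 0.03889250747295189
chkF -0.007424392173276974 0.06602821046793061
wallFL 0.07122612752349673 0.08722571104628814
wallFR 0.06943106278906298 -0.06636605682661777
tool -0.08011741943015667 0.003941686365881602
```

Call:
{"name": "jog_arm", "arguments": {"rows": [[[0.1,0.0,-0.3],[0,0,0],255],[[0.2,0.0,-0.6],[0,0,0],255],[[0.3,0.05,-0.9],[0,0,0],255],[[0.4,0.1,-1.07],[0,0,0],255],[[0.55,0.2,-1.07],[0,0,0],255],[[0.7,0.3,-1.07],[0,0,0],255],[[0.8,0.4,-1.07],[0,0,0],255],[[0.9,0.47,-1.07],[0,0,0],255],[[0.9,0.47,-1.07],[0,0,0],255],[[0.9,0.47,-1.07],[0,0,0],255]]}}

```text
clock: 7.9
ee_pos: [0.5033, 0.3003, 0.0994]
tcp_rot: [-0.0, 0.944, 0.329, 0.0]
ft_force: [-0.4, -0.8, 0.7]
grip_width: 0.0003
finger_force: 0.0
```

Call:
{"name": "jog_arm", "arguments": {"rows": [[[0.08,0.06,0],[0,0,0],255],[[0.16,0.12,0],[0,0,0],255],[[0.24,0.19,0],[0,0,0],255],[[0.32,0.25,0],[0,0,0],255],[[0.4,0.31,0],[0,0,0],255],[[0.47,0.37,0],[0,0,0],255],[[0.54,0.43,0],[0,0,0],255],[[0.61,0.49,0],[0,0,0],255],[[0.68,0.54,0],[0,0,0],255],[[0.74,0.59,0],[0,0,0],255]]}}

```text
clock: 8.73
ee_pos: [0.5257, 0.318, 0.0991]
tcp_rot: [-0.0, 0.944, 0.329, -0.0]
ft_force: [-0.2, 0.2, 0.2]
grip_width: 0.0002
finger_force: 0.0
```

Call:
{"name": "jog_arm", "arguments": {"rows": [[[0.04,0.03,0],[0,0,0],255],[[0.08,0.06,0],[0,0,0],255],[[0.12,0.09,0],[0,0,0],255],[[0.16,0.12,0],[0,0,0],255],[[0.2,0.16,0],[0,0,0],255],[[0.24,0.19,0],[0,0,0],255],[[0.28,0.22,0],[0,0,0],255],[[0.32,0.25,0],[0,0,0],255],[[0.32,0.25,0],[0,0,0],255],[[0.32,0.25,0],[0,0,0],255]]}}

```text
clock: 9.57
ee_pos: [0.5349, 0.3252, 0.0989]
tcp_rot: [0.0, 0.944, 0.329, -0.0]
ft_force: [-1.3, -1.1, -2.5]
grip_width: -0.0001
finger_force: 1.1
```

Call:
{"name": "jog_arm", "arguments": {"rows": [[[0.03,0.02,0],[0,0,0],255],[[0.05,0.04,0],[0,0,0],255],[[0.08,0.06,0],[0,0,0],255],[[0.1,0.08,0],[0,0,0],255],[[0.13,0.1,0],[0,0,0],255],[[0.16,0.12,0],[0,0,0],255],[[0.16,0.12,0],[0,0,0],255],[[0.16,0.12,0],[0,0,0],255],[[0.16,0.12,0],[0,0,0],255],[[0.16,0.12,0],[0,0,0],255]]}}

```text
clock: 10.4
ee_pos: [0.5394, 0.3284, 0.0989]
tcp_rot: [0.0, 0.944, 0.329, -0.001]
ft_force: [-5.5, -5.7, -0.1]
grip_width: -0.0
finger_force: 3.9
```

Call:
{"name": "jog_arm", "arguments": {"rows": [[[0.02,0.015,0],[0,0,0],255],[[0.04,0.03,0],[0,0,0],255],[[0.06,0.05,0],[0,0,0],255],[[0.08,0.06,0],[0,0,0],255],[[0.1,0.08,0],[0,0,0],255],[[0.1,0.08,0],[0,0,0],255],[[0.1,0.08,0],[0,0,0],255],[[0.1,0.08,0],[0,0,0],255],[[0.1,0.08,0],[0,0,0],255],[[0.1,0.08,0],[0,0,0],255]]}}

```text
clock: 11.23
ee_pos: [0.5422, 0.3305, 0.0988]
tcp_rot: [0.001, 0.944, 0.329, -0.001]
ft_force: [-7.0, -7.3, 1.5]
grip_width: 0.0001
finger_force: 5.3
```

```bash
python3 look.py a4 s
```

```text
[-7.51537384 -7.27506538  1.85584503] [0.54215637 0.33052627 0.09880767]
```

View pics/a4.png

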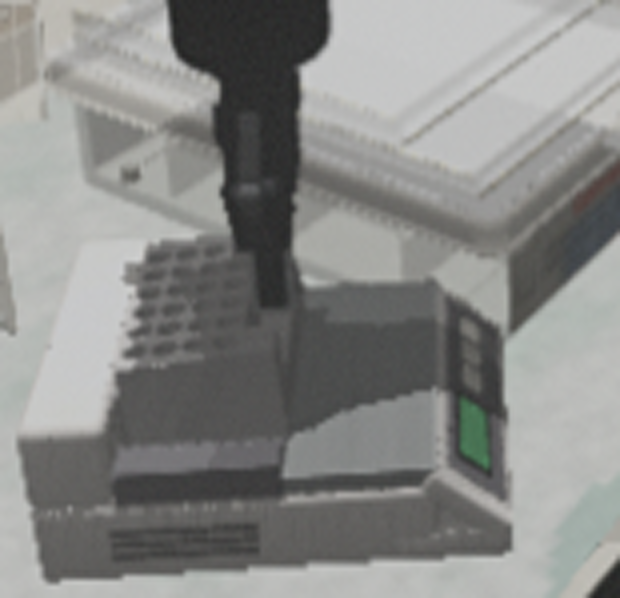

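The finger tip (270,300) is in the notch and the block is nearly at the wall, with its front edge at (285,430) near the cheek ends. I'll push on until the force rises.

Call:
{"name": "jog_arm", "arguments": {"rows": [[[0.02,0.015,0],[0,0,0],255],[[0.04,0.03,0],[0,0,0],255],[[0.05,0.04,0],[0,0,0],255],[[0.05,0.04,0],[0,0,0],255],[[0.05,0.04,0],[0,0,0],255],[[0.05,0.04,0],[0,0,0],255],[[0.05,0.04,0],[0,0,0],255],[[0.05,0.04,0],[0,0,0],255],[[0.05,0.04,0],[0,0,0],255],[[0.05,0.04,0],[0,0,0],255]]}}

```text
clock: 12.17
ee_pos: [0.5435, 0.3316, 0.0988]
tcp_rot: [0.001, 0.944, 0.329, -0.001]
ft_force: [-9.3, -8.5, 3.1]
grip_width: 0.0002
finger_force: 6.1
```

Call:
{"name": "jog_arm", "arguments": {"rows": [[[0.02,0.015,0],[0,0,0],255],[[0.04,0.03,0],[0,0,0],255],[[0.05,0.04,0],[0,0,0],255],[[0.05,0.04,0],[0,0,0],255],[[0.05,0.04,0],[0,0,0],255],[[0.05,0.04,0],[0,0,0],255],[[0.05,0.04,0],[0,0,0],255],[[0.05,0.04,0],[0,0,0],255],[[0.05,0.04,0],[0,0,0],255],[[0.05,0.04,0],[0,0,0],255]]}}

```text
clock: 13.0
ee_pos: [0.544, 0.3318, 0.0983]
tcp_rot: [0.001, 0.944, 0.329, -0.003]
ft_force: [-16.6, -14.9, 5.9]
grip_width: -0.0002
finger_force: 11.3
```

The force is 22 N with almost no travel, so the block is at the wall. I'll hold it there and come down onto the step.

Call:
{"name": "jog_arm", "arguments": {"rows": [[[0,0,-0.05],[0,0,0],255],[[0,0,-0.1],[0,0,0],255],[[0,0,-0.15],[0,0,0],255],[[0,0,-0.2],[0,0,0],255],[[0,0,-0.25],[0,0,0],255],[[0,0,-0.3],[0,0,0],255],[[0,0,-0.3],[0,0,0],255],[[0,0,-0.3],[0,0,0],255],[[0,0,-0.3],[0,0,0],255],[[0,0,-0.3],[0,0,0],255]]}}

```text
clock: 13.83
ee_pos: [0.5434, 0.3316, 0.0898]
tcp_rot: [0.002, 0.944, 0.329, -0.003]
ft_force: [-23.4, -20.5, 18.8]
grip_width: -0.0
finger_force: 15.8
```

Call:
{"name": "jog_arm", "arguments": {"rows": [[[-0.02,-0.015,0],[0,0,0],255],[[-0.04,-0.03,0],[0,0,0],255],[[-0.05,-0.04,0],[0,0,0],255],[[-0.05,-0.04,-0.02],[0,0,0],255],[[-0.05,-0.04,-0.04],[0,0,0],255],[[-0.05,-0.04,-0.06],[0,0,0],255],[[-0.05,-0.04,-0.08],[0,0,0],255],[[-0.05,-0.04,-0.08],[0,0,0],255],[[-0.05,-0.04,-0.08],[0,0,0],255],[[-0.05,-0.04,-0.08],[0,0,0],255]]}}

```text
clock: 14.67
ee_pos: [0.5433, 0.3316, 0.0879]
tcp_rot: [0.001, 0.944, 0.329, -0.001]
ft_force: [-13.8, -12.3, 13.6]
grip_width: -0.0
finger_force: 9.0
```

Call:
{"name": "jog_arm", "arguments": {"rows": [[[0,0,-0.02],[0,0,0],255],[[0,0,-0.04],[0,0,0],255],[[0,0,-0.06],[0,0,0],255],[[0,0,-0.08],[0,0,0],255],[[0,0,-0.1],[0,0,0],255],[[0,0,-0.12],[0,0,0],255],[[0,0,-0.12],[0,0,0],255],[[0,0,-0.12],[0,0,0],255],[[0,0,-0.12],[0,0,0],255],[[0,0,-0.12],[0,0,0],255]]}}

```text
clock: 15.5
ee_pos: [0.5433, 0.3315, 0.0843]
tcp_rot: [0.001, 0.944, 0.329, -0.001]
ft_force: [-14.4, -10.8, 12.8]
grip_width: -0.0005
finger_force: 9.1
```

Call:
{"name": "jog_arm", "arguments": {"rows": [[[0,0,-0.02],[0,0,0],255],[[0,0,-0.04],[0,0,0],255],[[0,0,-0.06],[0,0,0],255],[[0,0,-0.08],[0,0,0],255],[[0,0,-0.08],[0,0,0],255],[[0,0,-0.08],[0,0,0],255],[[0,0,-0.08],[0,0,0],255],[[0,0,-0.08],[0,0,0],255],[[0,0,-0.08],[0,0,0],255],[[0,0,-0.08],[0,0,0],255]]}}

```text
clock: 16.33
ee_pos: [0.5433, 0.3316, 0.0831]
tcp_rot: [0.001, 0.944, 0.329, -0.001]
ft_force: [-21.5, -17.5, 32.6]
grip_width: -0.0001
finger_force: 21.6
```

```bash
python3 look.py a5 s
```

```text
[-21.53811503 -17.37076431  32.00204298] [0.54335743 0.33163004 0.0830864 ]
```

View pics/a5.png

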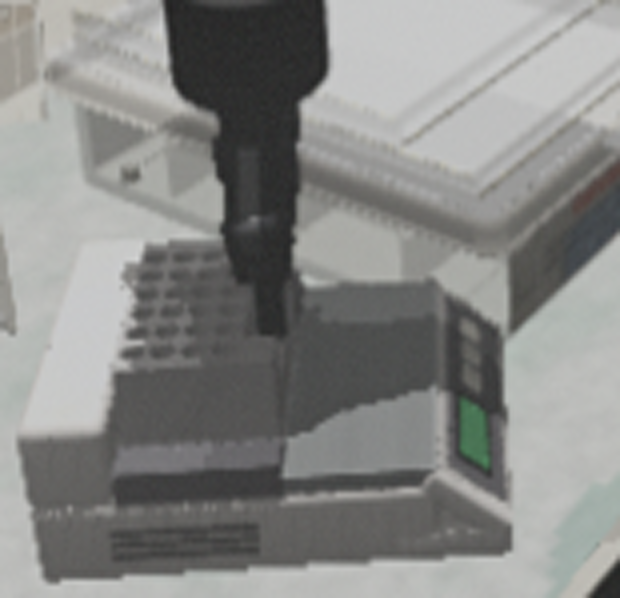

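The tip is at z = 0.072, exactly the step height expected when home, and stopped firmly at 32 N. The block's top looks level from (115,370) to (280,365). I'll ease off horizontally while still pressing lightly, then lift.

Call:
{"name": "jog_arm", "arguments": {"rows": [[[-0.02,-0.015,0.02],[0,0,0],255],[[-0.04,-0.03,0.03],[0,0,0],255],[[-0.06,-0.05,0.03],[0,0,0],255],[[-0.08,-0.06,0.03],[0,0,0],255],[[-0.1,-0.08,0.03],[0,0,0],255],[[-0.12,-0.1,0.03],[0,0,0],255],[[-0.14,-0.11,0.03],[0,0,0],255],[[-0.16,-0.13,0.03],[0,0,0],255],[[-0.16,-0.13,0.03],[0,0,0],255],[[-0.16,-0.13,0.03],[0,0,0],255]]}}

```text
clock: 17.27
ee_pos: [0.5399, 0.3291, 0.0831]
tcp_rot: [-0.0, 0.944, 0.33, 0.001]
ft_force: [2.5, 2.5, 6.8]
grip_width: 0.0003
finger_force: 3.2
```

Call:
{"name": "jog_arm", "arguments": {"rows": [[[0,0,0.1],[0,0,0],255],[[-0.05,-0.04,0.3],[0,0,0],255],[[-0.1,-0.08,0.6],[0,0,0],255],[[-0.2,-0.16,1.0],[0,0,0],255],[[-0.3,-0.24,1.5],[0,0,0],255],[[-0.4,-0.3,2.0],[0,0,0],255],[[-0.8,-0.7,2.6],[0,0,0],255],[[-1.4,-1.4,3.0],[0,0,0],255],[[-2.0,-2.2,3.2],[0,0,0],255],[[-2.2,-3.2,3.2],[0,0,0],255]]}}

```text
clock: 18.1
ee_pos: [0.4715, 0.2334, 0.1813]
tcp_rot: [-0.0, 0.944, 0.331, 0.001]
ft_force: [0.7, 0.0, -0.3]
grip_width: 0.0002
finger_force: 0.0
```

```bash
python3 - <<'E'
from h import *
s=robot.snapshot("scene")[205:305,155:295,::-1];t=robot.snapshot("top")[130:225,195:295,::-1]
s=cv2.resize(s,(420,300),interpolation=cv2.INTER_CUBIC);t=cv2.resize(t,(380,361),interpolation=cv2.INTER_CUBIC)
c=np.zeros((361,800,3),np.uint8);c[:300,:420]=s;c[:,420:]=t
cv2.imwrite("pics/a6.png",c);print(robot.sense()["clock"])
E
```

```text
18.2
```

View pics/a6.png

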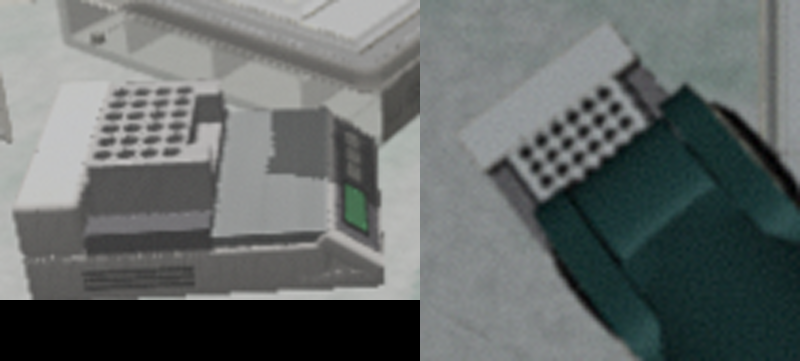

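The block lies level and square. Its front face (213,165–205) is flush with the cheek ends at the kerb, and the robot is clear. I'm handing in.

```bash
python3 -c "
from cell import robot
print(robot.job_done())"
```

```text
the job is handed in; nothing more can be done
None
```

I toppled the block, pushed it back and pressed it down behind the kerb; it looked home, flat and square at the last look, and I handed the job in at about 18 s; no verdict came back, and I viewed 11 pictures, one over the limit of 10.

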